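Lock up the specimen vials

TASK

Lock up the vial case: slide its lid fully shut over the vials, then take the key from its stand, push it all the way into the lock on the case and turn it clockwise (seen from above) until it stops, a little under a quarter turn. Leave the key in the lock, and do not disturb the jar, the bottle or the stapler.

Things in the scene. Friction and masses are not known exactly. Their poses are not given: they have to be found in the camera images.
- case: Wooden specimen case fixed to the bench, 110 (x) x 280 (y) x 66 mm high; origin at the centre of its underside. From its -y end: a lock block 65 mm long, 66 mm high; an open vial compartment (y -75 to +25 mm) with nine capped vials below lid level; a solid deck, over which the open lid parks. Lips along both side walls are 64 mm high.
- lid (a joint): Slide of the flat aluminium lid, m: 0 = fully shut (at its end stop towards the lock), grows towards the case's +y end as it opens, up to 0.105. The lid lies in the case's rails and stays where it is left; friction about 1.5 N.
- lid_ridge (a point): Middle of the top edge of the lid's finger ridge, which stands upright in the middle of the lid: 12 mm thick along the case's y, 50 mm long along the case's x, 26 mm high above the lid (lid top 59 mm, ridge top 85 mm above the bench). Axes as the case's.
- keyhole (a point): Centre of the slot's mouth on the top face of the brass lock plug (27 mm across; the steel rim round it, 46 mm across, stands 2.5 mm higher), 67 mm above the bench, on the case's midline 107.5 mm from its origin towards -y. Turns with the plug: x along the slot's long side, z up. Slot 13.6 x 6.6 mm, 26 mm deep, straight down, sharp-edged.
- plug (a joint): Turn of the lock plug, rad: at 0 the slot's long side lies along the case's x; grows clockwise seen from above, end stops at 0 (unlocked) and 1.4 (locked). It stays where it is left; friction about 0.04 N m. The key has about 0.13 rad of play in the slot before it drives the plug.
- key_stand: Plywood block fixed to the bench, 60 x 60 x 32 mm high, origin at the centre of its underside, with an upright slot in the middle of its top (13.6 x 6.6 mm, long side along its x) that holds the key. It may stand on either side of the case.
- key: Steel key, 59 mm tall, about 45 g, upright in the stand, alike when turned half round. Origin at the blade's tip, z up, x along the blade's width. Blade 12 (x) x 5 (y) mm, 22 mm long, its lowest 7 mm tapering to 7 x 1.2; then a round shoulder 16 mm across (z 22 to 29), then the bow, an upright disc 32 mm across, 9 mm thick (y), centre at z 43. Fully in, the shoulder rests on the plug's face.
- key_shoulder (a point): Point on the key's axis at the underside of the shoulder, 22 mm above its tip. Axes as the key's.
- jar: Loose glass jar with black cap, 50 mm across, 62 mm high, origin at the centre of its underside; a bystander.
- bottle: Loose amber bottle with black cap, 48 mm across, 95 mm high, origin at the centre of its underside; a bystander beyond the case.
- stapler: Loose stapler, grey top and black base, 40 x 150 x about 60 mm high, origin at the centre of its underside, y along its length; a bystander beyond the case.
Not all that is in view belongs to the job. Leave any black or blue look-alike of the key alone.

How it is judged:
On the way, in this order (a step that is already met when the one before it is completed fails the run):
1. the lid is slid fully shut (value of joint lid below 0.004 m), for 0.2 s.
2. the key is fully in the lock, not yet turned (value of joint lid below 0.004 m and z of key_shoulder in the frame of keyhole between -0.004 and 0.004 m and horizontal distance between key_shoulder and keyhole below 0.004 m and angle between the z axis of key and the z axis of keyhole, either way round below 0.15 rad and value of joint plug below 0.6 rad), for 0.1 s.
3. the key in the lock is turned clockwise to the stop (value of joint lid below 0.004 m and z of key_shoulder in the frame of keyhole between -0.004 and 0.004 m and horizontal distance between key_shoulder and keyhole below 0.004 m and angle between the z axis of key and the z axis of keyhole, either way round below 0.15 rad and value of joint plug above 1.25 rad), for 0.2 s.
At the end, for the whole second after the job is handed in: The lid is within 4 mm of fully shut; the plug is turned clockwise past 1.25 rad (stop at 1.4); the key stands in the lock at rest, its shoulder within 4 mm of the plug's face and of the slot's centre, within 0.15 rad of upright (all of step 3 and linear speed of key below 0.02 m/s); the robot touches nothing.
It fails at once if the jar is moved by more than 30 mm (distance of jar from where it was at the start of the episode above 0.03 m).
It fails at once if the bottle is moved by more than 30 mm (distance of bottle from where it was at the start of the episode above 0.03 m).
It fails at once if the stapler is moved by more than 30 mm (distance of stapler from where it was at the start of the episode above 0.03 m).
It also fails if it takes over 69 s, if anything falls off the work surface, if the arm or the gripper's body presses on something with over 40 N, if the wrist force passes 120 N, or if a joint passes its speed limit or range.

ROBOT

A 6-joint arm with a two-finger parallel gripper is mounted at the origin on the work surface. World frame = base frame: x ahead of the robot, y to its left, z up, the work surface at z = 0. Lengths are in m, angles in rad, forces in N, time in s.
With the tool pointing down it reaches from about 0.4 to 0.825 m from the base axis. Payload 7 kg.
Tool frame: the origin (TCP) lies at the very end of the fingers, on their centre line; the grasp point (between the pads) lies 19 mm behind it; z points along the fingers, y is the line along which they close (so a half turn about z gives the same grasp; the last joint's range is limited). The gripper opens to 88 mm and grips with 3 to 60 N. Pads are 19 mm wide; open, the fingers measure 130 mm over their backs; the gripper's body (78 mm by 193 mm) begins 47 mm behind the grasp point.
Start: joints at [1.564, 0.359, 0.012, 0, -1.224, -0.288], TCP at [0.196, 0.646, 0.227] pointing down, gripper open.
Joint ranges: [-3.07, 3.07], [-1.43, 2.12], [-1.02, 1.25], [-3.03, 1.67], [-3.05, -0], [-3.03, 3.03]. Speed limits (rad/s): [2.39, 2.39, 3.01, 3.14, 3.14, 3.14].

INTERFACE

Orientations are given as [roll, pitch, yaw] about the fixed x, y, z axes, in that order (R = Rz(yaw) Ry(pitch) Rx(roll)).
In Python, from station import arm gives the robot as it stands.
- The arm moves only by the tool step_arm, never from a script. Its argument "rows" is a list of rows, each a list of 5 numbers: the shift along the world's x, y, z in m, then the turn about the world's z in rad, then the finger opening in m, from 0 to 0.0876. In form: [[x, y, z, spin, gripper], ...]. A call has 1 to 20 rows; each row is the pose to reach, as a shift and turn from the pose commanded when the call began; what a row does not reach only later rows make up. A row lasts 1/10 s, in which the tool goes at most 50 mm and 8.59 degrees, less where a joint would pass 70% of its speed; a pose out of reach is approached as far as the arm can. A call with a gripper value outside its range is refused whole. The fingers move at their own pace and stop on an object; "newtons" is the grip in N (left out, the last holds). Time passes only in rows, so rows that repeat a pose let the fingers close. It gives the time, the measured TCP pose, the force, the opening and the grip force at its end, in the units of the state.
- arm.get_state(): the state, without advancing time (a new reading comes with each control period).
- arm.grab_frame(name): name is "scene" or "top"; returns a dict with "color" (480x640x3 uint8, blue, green, red), "vfov" (degrees; the focal length in pixels is half the picture's height over the tangent of half this angle, whatever the lens; pixels are square), "cx", "cy" (the principal point, pixels), "k1" (the pictures are not rectified: a ray, as slopes to the right and down, at radius r is drawn at 1 + k1 r^2 times it, then the intrinsics apply), "rvec" (rotation vector, rad) and "tvec" (3), from world to camera coordinates, as OpenCV has them. Camera axes: x right, y down, z forward; pixel columns grow to the right and rows downward; lengths in m; the calibration is good to about 2 mm. A picture is of the moment at which its call begins. There is no depth.
- arm.job_done(): hands the job in; it is judged then, once.
The state is a dict: "t": time; "q": joint angles; "qd": joint speeds; "joint_efforts": joint torques, N m; "eef_pos": TCP position; "ee_rot": TCP orientation; "force": force on the tool from outside, world axes, zero at the start; "moment": the same for the moment, N m; "width": finger opening in m; "gripper_force": force on a finger pad.
Only numpy, scipy, OpenCV 4.12 (cv2) and the standard library are available. Lean on these libraries where they do the work, as an engineer would, in place of code of your own. Each camera call takes 0.05 s, during which the arm holds its last target. There are 200 camera calls.

## Working session

There is one attempt and no reset: what is moved stays moved. The work goes in short steps, Python scripts to look and compute and a tool call to move; the robot and the scene stay as the last step left them, time stands still between calls to the robot, and variables do not carry over. Pictures are saved under pics/ and viewed, at most 10 in all, crops included, and the job is handed in when it is done.

Besides the shell and the picture viewer there is one more tool, called after "Call:" in YAML: its name, and indented under it one key for each argument. step_arm: Moves the arm, as the interface text tells. Its arguments: {"type":"object","properties":{"rows":{"type":"array"},"newtons":{"type":"number"}},"required":["rows"]}

```bash
mkdir -p pics; cat > h.py <<'E'
import numpy as np, cv2, json
from station import arm
def grab(n,save=None):
    f=arm.grab_frame(n)
    if save: cv2.imwrite('pics/'+save,f['color'])
    return f
def KD(f):
    fl=240/np.tan(np.radians(f['vfov'])/2)
    return np.array([[fl,0,f['cx']],[0,fl,f['cy']],[0,0,1.]]),np.array([f['k1'],0,0,0.])
def ray(f,px):
    K,D=KD(f); R=cv2.Rodrigues(np.array(f['rvec'],float))[0]; t=np.array(f['tvec'],float).reshape(3)
    p=cv2.undistortPointsIter(np.array(px,float).reshape(-1,1,2),K,D,None,None,(3,50,1e-10)).reshape(-1,2)
    d=np.c_[p,np.ones(len(p))]@R
    return -R.T@t,d
def plane(f,px,z):
    c,d=ray(f,px); return c+d*((z-c[2])/d[:,2])[:,None]
def proj(f,P):
    K,D=KD(f); return cv2.projectPoints(np.array(P,float).reshape(-1,1,3),np.array(f['rvec'],float),np.array(f['tvec'],float),K,D)[0].reshape(-1,2)
E
python3 - <<'E'
from h import *
for n in('top','scene'):
    f=grab(n,n+'0.png'); print(n,ray(f,[[320,240]]),f['vfov'],f['k1'])
print(arm.get_state())
E
```

```text
top (array([ 0.4689757 , -0.01101449,  1.23641396]), array([[ 0.08806399,  0.01484113, -0.99639159]])) 49.186029707706496 -0.14560418960996607
scene (array([ 1.00380027, -0.77456387,  0.65944434]), array([[-0.38205898,  0.74063001, -0.55281568]])) 48.247443463067356 -0.16421717720567644
{'t': 0.1, 'q': array([ 1.56409358e+00,  3.59321723e-01,  1.11633427e-02, -2.72879618e-04,
       -1.22410499e+00, -2.88118188e-01]), 'qd': array([-0.0006708 , -0.00152329,  0.00332218,  0.00152564,  0.00143236,
        0.00129162]), 'joint_efforts': array([-2.30721467e-03, -5.84159195e+01,  2.93751526e+01,  7.01553226e+00,
        1.01396267e-02, -4.86639669e-05]), 'eef_pos': array([0.19603369, 0.64545954, 0.22572422]), 'ee_rot': array([ 3.14011319e+00, -1.70925722e-04, -2.94913714e-01]), 'force': array([-0.37864474,  0.14029941, -0.74061079]), 'moment': array([ 0.07457133,  0.05140717, -0.00764143]), 'gripper_force': 0.0, 'width': 0.0874805950286503}
```

View pics/top0.png

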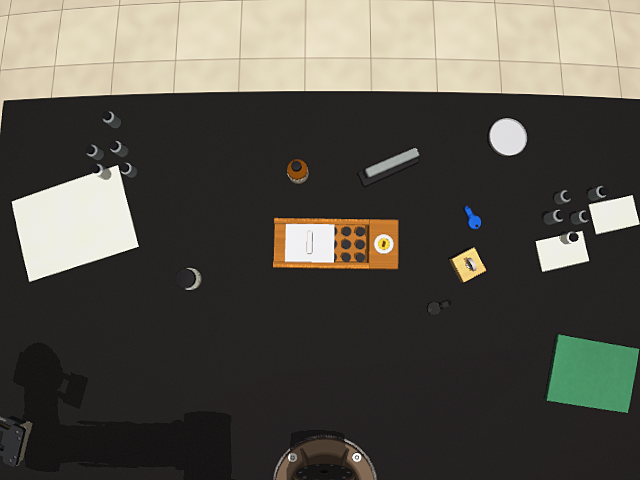

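View pics/scene0.png

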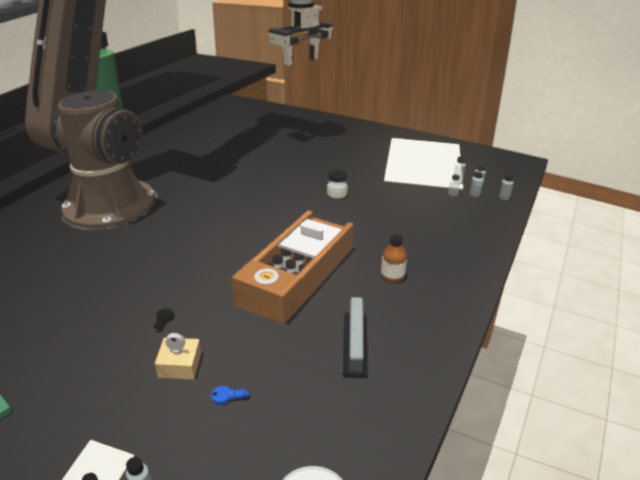

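The top view shows the case around (335,243) with its lock ring at (384,244) and ridge at (310,242). The key is in its stand at (468,264), the jar at (190,279), the bottle at (298,171) and the stapler at (390,167). I'll measure by masks next.

```bash
python3 - <<'E'
from h import *
f=grab('top'); im=f['color']; hsv=cv2.cvtColor(im,cv2.COLOR_BGR2HSV)
g=grab('scene'); im2=g['color']; hs2=cv2.cvtColor(im2,cv2.COLOR_BGR2HSV)
def comps(m,mn=30):
    n,l,s,c=cv2.connectedComponentsWithStats(m.astype(np.uint8)); return [(s[i].tolist(),c[i].round(1).tolist()) for i in range(1,n) if s[i][4]>mn]
H,S,V=cv2.split(hsv)
w=np.zeros(H.shape,bool); w[200:290,260:500]=1
wood=w&(S>90)&(V>60)&(H<30); 
print('orange',comps(wood,20))
# case outline incl. all
m=(w&(V>50)); m[:,430:]=0
c=max(cv2.findContours(m.astype(np.uint8),0,2)[0],key=cv2.contourArea); r=cv2.minAreaRect(c);print('case',r)
b=cv2.boxPoints(r); print(plane(f,b,0.065))
m=w&(V>60); m[:,:430]=0
c=max(cv2.findContours(m.astype(np.uint8),0,2)[0],key=cv2.contourArea); r=cv2.minAreaRect(c);print('stand',r); print(plane(f,cv2.boxPoints(r),0.032),plane(f,[r[0]],.032))
gr=w&(S<60)&(V>120); print('grey',comps(gr,5))
a=cv2.resize(im[235:295,435:500],None,fx=6,fy=6,interpolation=2); b=cv2.resize(im[205:280,265:405],None,fx=5,fy=5,interpolation=2)[:360]
d=cv2.resize(im2[320:385,145:210],None,fx=5,fy=5,interpolation=2)
out=np.zeros((600,800,3),np.uint8); out[:225,:420]=cv2.resize(im[205:280,265:405],None,fx=3,fy=3,interpolation=2); out[230:590,:390]=a; out[230:555,400:725]=d; out[:210,425:800]=cv2.resize(im2[205:275,230:355],None,fx=3,fy=3,interpolation=2)
cv2.imwrite('pics/crop.png',out)
E
```

```text
orange [([273, 217, 126, 53, 3669], [343.5, 243.3]), ([378, 238, 12, 12, 103], [383.2, 243.6]), ([449, 247, 37, 36, 678], [466.9, 264.8])]
case ((335.7980041503906, 243.22695922851562), (125.17471313476562, 50.580928802490234), 0.909380316734314)
[[ 0.51088737  0.11186247  0.065     ]
 [ 0.62479976  0.11109081  0.065     ]
 [ 0.62000421 -0.17146696  0.065     ]
 [ 0.50593189 -0.16800093  0.065     ]]
stand ((467.5000305175781, 265.0000305175781), (27.280029296875, 28.621667861938477), 63.43495178222656)
[[ 0.53019468 -0.29095913  0.032     ]
 [ 0.55972904 -0.35245632  0.032     ]
 [ 0.50264619 -0.38008018  0.032     ]
 [ 0.47353394 -0.31852107  0.032     ]] [[ 0.51646901 -0.33534905  0.032     ]]
grey [([285, 224, 50, 39, 1879], [309.5, 242.8]), ([374, 234, 20, 20, 196], [383.2, 243.6]), ([468, 259, 9, 12, 45], [472.4, 263.9]), ([466, 263, 4, 5, 10], [467.1, 265.4])]
```

View pics/crop.png

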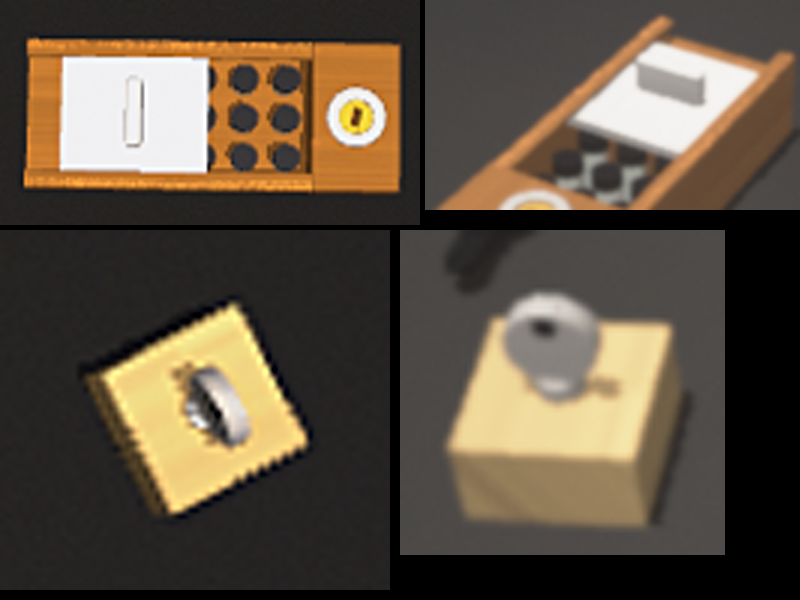

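```bash
cat >> h.py <<'E'
def tri(f,p,g,q):
    c1,d1=ray(f,[p]);c2,d2=ray(g,[q]);d1=d1[0]/np.linalg.norm(d1);d2=d2[0]/np.linalg.norm(d2)
    s=np.linalg.lstsq(np.c_[d1,-d2],c2-c1,rcond=None)[0]; a=c1+s[0]*d1;b=c2+s[1]*d2
    return (a+b)/2,np.linalg.norm(a-b)
def cen(m):
    M=cv2.moments(m.astype(np.uint8),True); return np.array([M['m10'],M['m01']])/M['m00'],M['m00']
def hullcen(m):
    ys,xs=np.nonzero(m); h=cv2.convexHull(np.c_[xs,ys].astype(np.int32)); M=cv2.moments(h); return np.array([M['m10'],M['m01']])/M['m00'],M['m00']
E
python3 - <<'E'
from h import *
f=grab('top');g=grab('scene')
def win(f,x0,x1,y0,y1):
    H,S,V=[c.astype(int) for c in cv2.split(cv2.cvtColor(f['color'],cv2.COLOR_BGR2HSV))]
    w=np.zeros(H.shape,bool); w[y0:y1,x0:x1]=1; return H,S,V,w
H,S,V,w=win(f,370,398,230,258); p,a=hullcen(w&(S<70)&(V>120))
H,S,V,w=win(g,248,286,264,290); q,b=hullcen(w&(S<90)&(V>120))
print('ring',p,a,q,b,plane(f,[p],.0695),plane(g,[q],.0695),tri(f,p,g,q))
print('ridge',plane(f,[[309.3,242.3]],.085))
H,S,V,w=win(f,455,482,252,276); m=w&(S<60)&(V>110); p,a=hullcen(m); 
H,S,V,w=win(g,160,192,330,352); m2=w&(S<70)&(V>100); q,b=hullcen(m2); ys,xs=np.nonzero(m2); print(xs.min(),xs.max(),ys.min(),ys.max())
ys,xs=np.nonzero(m); print(cv2.fitLine(np.c_[xs,ys].astype(np.float32),2,0,.01,.01).T)
print('bow',p,a,q,b,plane(f,[p],.066),plane(g,[q],.053),tri(f,p,g,q))
H,S,V,w=win(g,150,205,335,382); mm=w&(S>70)&(V>110)
print('jar etc',plane(f,[[190,279]],.06),plane(f,[[298,168]],.09),plane(f,[[390,167]],.05))
print(proj(f,[[.5165,-.3353,.032],[.5165,-.3353,.069]]),proj(g,[[.5165,-.3353,.032],[.5165,-.3353,.053],[.5165,-.3353,.069]]))
E
```

```text
ring [383.31487889 243.54152249] 289.0 [268.60651009 274.28759786] 404.5 [[ 0.56394356 -0.1352186   0.0695    ]] [[ 0.56653228 -0.12875476  0.0695    ]] (array([ 0.56611788, -0.13330435,  0.07214202]), np.float64(0.0057880355144558715))
ridge [[0.56568152 0.02970979 0.085     ]]
160 185 332 351
[[  0.5648215   0.8252131 471.33334   264.0351   ]]
bow [470.7324263  264.31292517] 73.5 [173.39016237 341.49856734] 349.0 [[ 0.51662928 -0.33369654  0.066     ]] [[ 0.51484752 -0.33690975  0.053     ]] (array([ 0.51654302, -0.33743741,  0.05428923]), np.float64(0.0015052320209256453))
jar etc [[0.48472185 0.300202   0.06      ]] [[0.73161424 0.05528429 0.09      ]] [[ 0.74325139 -0.15528881  0.05      ]]
[[467.47905831 264.98683027]
 [471.78629961 264.30880983]] [[176.7804734  350.4899128 ]
 [174.81699995 341.24693018]
 [173.29319319 334.01313504]]
```

Call:
step_arm:
  rows:
    - [0.05, -0.05, 0.02, 0.1, 0]
    - [0.1, -0.1, 0.02, 0.2, 0]
    - [0.15, -0.14, 0.02, 0.28, 0]
    - [0.2, -0.19, 0.02, 0.28, 0]
    - [0.23, -0.23, 0.02, 0.28, 0]
    - [0.27, -0.27, 0.02, 0.28, 0]
    - [0.3, -0.31, 0.02, 0.28, 0]
    - [0.33, -0.35, 0.02, 0.28, 0]
    - [0.36, -0.4, 0.02, 0.28, 0]
    - [0.37, -0.44, 0.02, 0.28, 0]
    - [0.37, -0.48, 0.0, 0.28, 0]
    - [0.37, -0.52, -0.02, 0.28, 0]
    - [0.37, -0.54, -0.05, 0.28, 0]
    - [0.37, -0.54, -0.06, 0.28, 0]
    - [0.37, -0.54, -0.06, 0.28, 0]
    - [0.37, -0.54, -0.06, 0.28, 0]

```text
t: 1.9
eef_pos: [0.5661, 0.1048, 0.1661]
ee_rot: [3.141, 0.001, -0.017]
force: [0.1, 0.7, 0.1]
width: 0.0002
gripper_force: 0.0
```

Call:
step_arm:
  rows:
    - [0, -0.02, -0.05, 0, 0]
    - [0, -0.02, -0.09, 0, 0]
    - [0, -0.02, -0.098, 0, 0]
    - [0, -0.02, -0.098, 0, 0]
    - [0, -0.03, -0.098, 0, 0]
    - [0, -0.04, -0.098, 0, 0]
    - [0, -0.05, -0.098, 0, 0]
    - [0, -0.06, -0.098, 0, 0]
    - [0, -0.07, -0.098, 0, 0]
    - [0, -0.08, -0.098, 0, 0]
    - [0, -0.09, -0.098, 0, 0]
    - [0, -0.1, -0.098, 0, 0]
    - [0, -0.105, -0.098, 0, 0]
    - [0, -0.11, -0.098, 0, 0]
    - [0, -0.114, -0.098, 0, 0]
    - [0, -0.116, -0.098, 0, 0]
    - [0, -0.118, -0.098, 0, 0]
    - [0, -0.12, -0.098, 0, 0]

```text
t: 3.7
eef_pos: [0.5658, -0.0142, 0.0684]
ee_rot: [3.142, 0.001, -0.015]
force: [-1.1, 1.1, -0.0]
width: 0.0008
gripper_force: 0.8
```

Call:
step_arm:
  rows:
    - [0, -0.003, 0, 0, 0]
    - [0, -0.006, 0, 0, 0]
    - [0, -0.008, 0, 0, 0]
    - [0, -0.01, 0, 0, 0]
    - [0, -0.01, 0, 0, 0]

```text
t: 4.2
eef_pos: [0.5663, -0.0245, 0.0686]
ee_rot: [3.141, -0.0, -0.015]
force: [0.3, 0.4, 0.4]
width: 0.0003
gripper_force: 0.0
```

Call:
step_arm:
  rows:
    - [0, -0.002, 0, 0, 0]
    - [0, -0.004, 0, 0, 0]
    - [0, -0.005, 0, 0, 0]

```text
t: 4.5
eef_pos: [0.5663, -0.0292, 0.0687]
ee_rot: [-3.141, -0.0, -0.015]
force: [-0.2, 6.4, 0.7]
width: 0.0004
gripper_force: 3.2
```

```bash
python3 - <<'E'
from h import *
f=grab('top');g=grab('scene')
a=cv2.resize(f['color'][200:280,260:410],None,fx=4,fy=4,interpolation=2); b=cv2.resize(g['color'][190:320,220:370],None,fx=2,fy=2,interpolation=2)
o=np.zeros((590,620,3),np.uint8);o[:320,:600]=a;o[325:585,:300]=b;cv2.imwrite('pics/lid1.png',o)
E
```

```text
(no output)
```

View pics/lid1.png

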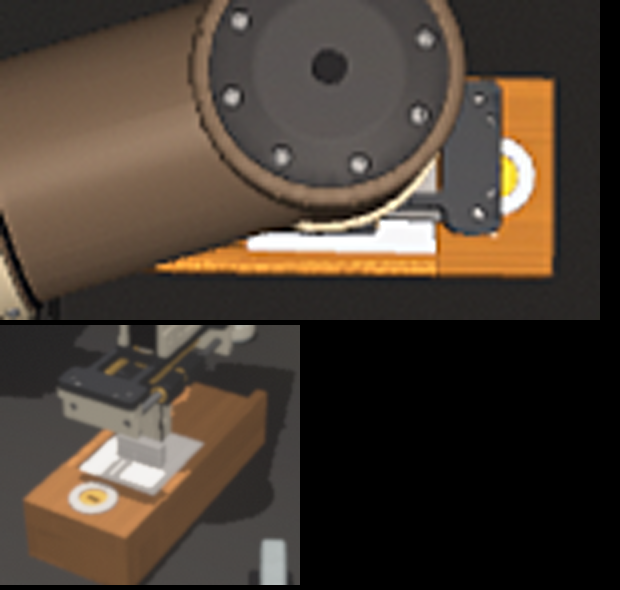

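The lid's edge now meets the lock block (crop x≈437), so it is at its stop. I'll press a little more to confirm, then retreat and go to the key.

Call:
step_arm:
  rows:
    - [0, -0.001, 0, 0, 0]
    - [0, -0.002, 0, 0, 0]
    - [0, -0.002, 0, 0, 0]

```text
t: 4.9
eef_pos: [0.5664, -0.0293, 0.0687]
ee_rot: [-3.139, -0.001, -0.015]
force: [-2.8, 12.6, 2.1]
width: 0.0005
gripper_force: 6.2
```

Call:
step_arm:
  rows:
    - [0, 0.004, 0, 0, 0.02]
    - [0, 0.004, 0.04, 0, 0.04]
    - [0, 0, 0.08, 0, 0.05]
    - [0, -0.04, 0.09, 0.1, 0.05]
    - [-0.01, -0.08, 0.09, 0.2, 0.05]
    - [-0.02, -0.12, 0.09, 0.3, 0.05]
    - [-0.03, -0.16, 0.09, 0.4, 0.05]
    - [-0.04, -0.2, 0.09, 0.468, 0.05]
    - [-0.045, -0.24, 0.09, 0.468, 0.05]
    - [-0.05, -0.28, 0.09, 0.468, 0.05]
    - [-0.05, -0.305, 0.09, 0.468, 0.05]
    - [-0.05, -0.305, 0.09, 0.468, 0.05]
    - [-0.05, -0.305, 0.09, 0.468, 0.05]

```text
t: 6.2
eef_pos: [0.5155, -0.3369, 0.1582]
ee_rot: [-3.141, 0.001, 0.452]
force: [0.3, 0.2, -0.2]
width: 0.0504
gripper_force: 0.0
```

```bash
python3 - <<'E'
from h import *
f=grab('top');g=grab('scene')
a=cv2.resize(f['color'][200:280,260:410],None,fx=4,fy=4,interpolation=2); b=cv2.resize(g['color'][250:390,120:300],None,fx=2,fy=2,interpolation=2)
o=np.zeros((610,620,3),np.uint8);o[:320,:600]=a;o[325:605,:360]=b;cv2.imwrite('pics/key1.png',o)
E
```

```text
(no output)
```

View pics/key1.png

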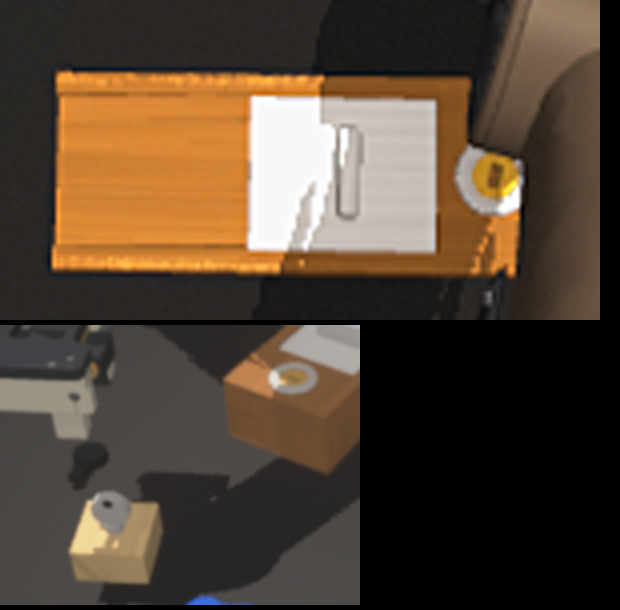

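The lid is shut, with its edge flush against the lock block. I'll check the finger projection before descending.

```bash
python3 - <<'E'
from h import *
g=grab('scene'); s=arm.get_state(); p=s['eef_pos'];y=s['ee_rot'][2]
d=np.array([-np.sin(y),np.cos(y),0]); x=np.array([np.cos(y),np.sin(y),0])
print(s['q'].round(2),y,proj(g,[p,p+.025*d,p-.025*d,p+.035*d,p-.035*d]).round())
cv2.imwrite('pics/g.png',cv2.resize(g['color'][200:380,80:300],None,fx=3,fy=3,interpolation=2))
E
```

```text
[-0.26  0.31 -0.22  0.   -1.04  2.28] 0.4540260299469987 [[164. 290.]
 [168. 280.]
 [160. 301.]
 [170. 276.]
 [158. 305.]]
```

View pics/g.png

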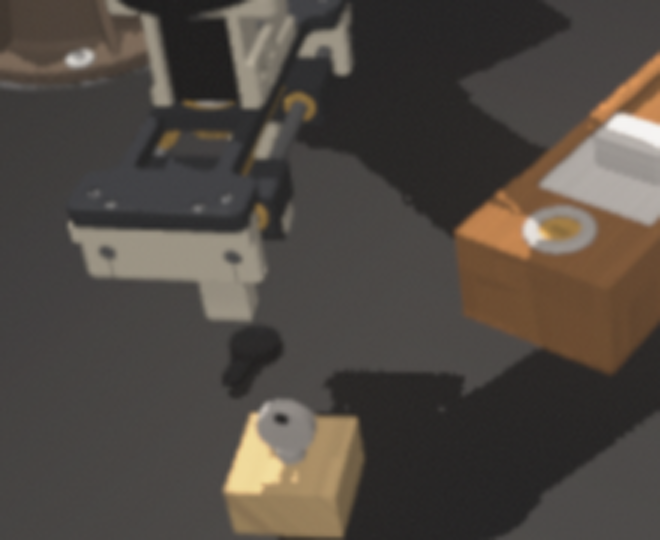

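Call:
step_arm:
  newtons: 5
  rows:
    - [0, 0, -0.04, 0, 0.05]
    - [0, 0, -0.08, 0, 0.05]
    - [0, 0, -0.1, 0, 0.05]
    - [0, 0, -0.11, 0, 0.05]
    - [0, 0, -0.119, 0, 0.05]
    - [0, 0, -0.119, 0, 0.05]
    - [0, 0, -0.119, 0, 0.012]
    - [0, 0, -0.119, 0, 0.012]
    - [0, 0, -0.119, 0, 0.012]
    - [0, 0, -0.119, 0, 0.0]
    - [0, 0, -0.119, 0, 0.0]
    - [0, 0, -0.119, 0, 0.0]

```text
t: 7.55
eef_pos: [0.5163, -0.3363, 0.0398]
ee_rot: [3.141, -0.0, 0.453]
force: [0.8, -3.0, -1.2]
width: 0.0088
gripper_force: 5.0
```

Call:
step_arm:
  newtons: 30
  rows:
    - [0, 0, 0, 0, 0]
    - [0, 0, 0, 0, 0]
    - [0, 0, 0.01, 0, 0]
    - [0, 0, 0.03, 0, 0]
    - [0, 0, 0.06, 0, 0]
    - [0, 0, 0.09, 0, 0]
    - [0.01, 0.03, 0.1, -0.1, 0]
    - [0.02, 0.07, 0.1, -0.2, 0]
    - [0.03, 0.11, 0.1, -0.3, 0]
    - [0.04, 0.15, 0.1, -0.4, 0]
    - [0.048, 0.18, 0.1, -0.47, 0]
    - [0.048, 0.2, 0.1, -0.47, 0]
    - [0.048, 0.2, 0.085, -0.47, 0]
    - [0.048, 0.2, 0.085, -0.47, 0]
    - [0.048, 0.2, 0.085, -0.47, 0]

```text
t: 9.05
eef_pos: [0.5637, -0.1362, 0.1246]
ee_rot: [3.141, 0.001, -0.017]
force: [0.4, 0.5, 0.1]
width: 0.0086
gripper_force: 30.0
```

```bash
python3 - <<'E'
from h import *
f=grab('top');g=grab('scene'); s=arm.get_state(); p=s['eef_pos']; print(p,s['width'],s['gripper_force'])
P=[p,p-[0,0,.029],[.564,-.1363,.067]]
print(proj(g,P),proj(f,P))
a=cv2.resize(g['color'][220:310,220:320],None,fx=6,fy=6,interpolation=2)
o=np.zeros((540,790,3),np.uint8);o[:,:600]=a;o[:160,610:770]=cv2.resize(f['color'][222:262,365:405],None,fx=4,fy=4);cv2.imwrite('pics/lock1.png',o)
E
```

```text
[ 0.56421388 -0.13657233  0.12506884] 0.009120544173333961 29.998790323734283
[[263.72253199 250.95774515]
 [264.50911682 264.34679133]
 [265.26311267 277.19126884]] [[386.6854762  241.29345519]
 [385.20720462 242.42871403]
 [383.67802184 243.6061432 ]]
```

View pics/lock1.png

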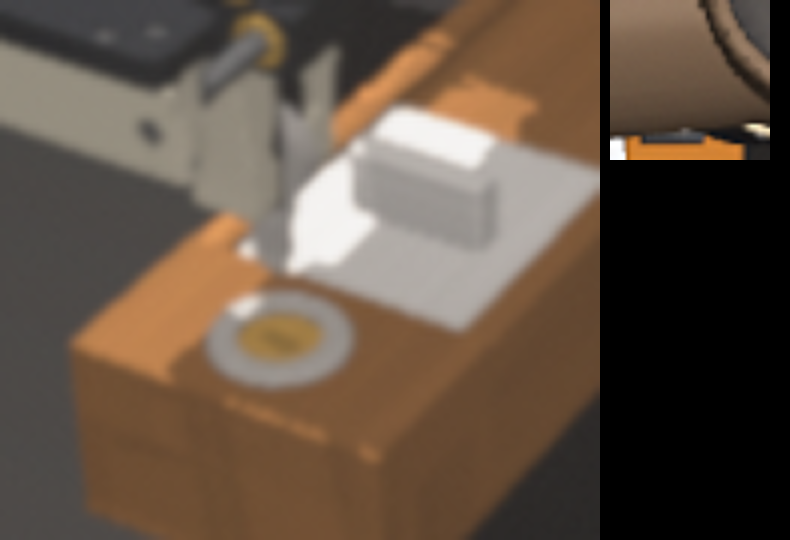

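Call:
step_arm:
  rows:
    - [0, 0, -0.01, 0, 0]
    - [0, 0, -0.02, 0, 0]
    - [0, 0, -0.025, 0, 0]
    - [0, 0, -0.028, 0, 0]
    - [0, 0, -0.03, 0, 0]
    - [0, 0, -0.032, 0, 0]
    - [0, 0, -0.032, 0, 0]

```text
t: 9.85
eef_pos: [0.5646, -0.1357, 0.0926]
ee_rot: [-3.141, -0.001, -0.017]
force: [1.2, 2.9, -0.5]
width: 0.009
gripper_force: 30.0
```

Call:
step_arm:
  rows:
    - [0, 0.0005, 0, 0, 0]
    - [0, 0.001, -0.001, 0, 0]
    - [0, 0.001, -0.002, 0, 0]
    - [0, 0.001, -0.003, 0, 0]
    - [0, 0.001, -0.003, 0, 0]

```text
t: 10.35
eef_pos: [0.5641, -0.1348, 0.0898]
ee_rot: [-3.141, -0.0, -0.017]
force: [-1.4, 4.0, 3.6]
width: 0.0087
gripper_force: 30.0
```

Call:
step_arm:
  rows:
    - [0, 0.0006, 0, 0, 0]
    - [0, 0.001, 0, 0, 0]
    - [0, 0.001, -0.001, 0, 0]
    - [0, 0.001, -0.002, 0, 0]
    - [0, 0.001, -0.002, 0, 0]

```text
t: 10.85
eef_pos: [0.5636, -0.134, 0.087]
ee_rot: [-3.141, 0.001, -0.017]
force: [-0.6, 3.3, 1.4]
width: 0.0088
gripper_force: 30.0
```

Call:
step_arm:
  rows:
    - [0, 0.0005, 0, 0, 0]
    - [0, 0.0005, -0.002, 0, 0]
    - [0, 0.0005, -0.004, 0, 0]
    - [0, 0.0005, -0.004, 0, 0]

```text
t: 11.25
eef_pos: [0.5636, -0.1338, 0.0832]
ee_rot: [3.141, 0.001, -0.017]
force: [-1.7, 1.4, 1.3]
width: 0.009
gripper_force: 30.0
```

Call:
step_arm:
  rows:
    - [0, 0, -0.002, 0, 0]
    - [0, 0, -0.004, 0, 0]
    - [0, 0, -0.006, 0, 0]
    - [0, 0, -0.007, 0, 0]
    - [0, 0, -0.008, 0, 0]
    - [0, 0, -0.008, 0, 0]

```text
t: 11.85
eef_pos: [0.5635, -0.1338, 0.0754]
ee_rot: [3.141, 0.001, -0.017]
force: [-4.0, 2.1, 4.3]
width: 0.0088
gripper_force: 30.0
```

Call:
step_arm:
  rows:
    - [-0.0005, 0.0003, 0, 0, 0]
    - [-0.0005, 0.0003, -0.001, 0, 0]
    - [-0.0005, 0.0003, -0.002, 0, 0]
    - [-0.0005, 0.0003, -0.002, 0, 0]

```text
t: 12.25
eef_pos: [0.5636, -0.1337, 0.0745]
ee_rot: [3.141, -0.0, -0.016]
force: [-6.2, -0.1, 12.8]
width: 0.0089
gripper_force: 30.0
```

Call:
step_arm:
  rows:
    - [-0.001, 0, 0.001, 0, 0]
    - [-0.001, 0, 0.001, -0.05, 0]
    - [-0.001, 0, 0.001, -0.15, 0]
    - [-0.001, 0, 0.001, -0.25, 0]
    - [-0.001, 0, 0.001, -0.35, 0]

```text
t: 12.75
eef_pos: [0.5634, -0.1332, 0.0747]
ee_rot: [-3.141, -0.001, -0.371]
force: [-1.5, -0.1, 3.0]
width: 0.0087
gripper_force: 30.0
```

```bash
python3 -c "
from h import *
s=arm.get_state();print(s['moment'],s['force'],s['q'].round(2))"
```

```text
[0.28558017 0.53964266 0.09550644] [-1.4560687  -0.09273797  3.00709455] [ 0.11  0.34 -0.39  0.   -0.83  1.09]
```

Call:
step_arm:
  rows:
    - [0, 0, 0, -0.1, 0]
    - [0, 0, 0, -0.2, 0]
    - [0, 0, 0, -0.3, 0]
    - [0, 0, 0, -0.4, 0]
    - [0, 0, 0, -0.5, 0]
    - [0, 0, 0, -0.6, 0]
    - [0, 0, 0, -0.7, 0]
    - [0, 0, 0, -0.8, 0]
    - [0, 0, 0, -0.9, 0]
    - [0, 0, 0, -0.98, 0]
    - [0, 0, 0, -1.03, 0]
    - [0, 0, 0, -1.03, 0]

```text
t: 13.95
eef_pos: [0.5639, -0.133, 0.0747]
ee_rot: [-3.139, -0.0, -1.397]
force: [1.0, 2.4, 0.2]
width: 0.0087
gripper_force: 30.0
```

```bash
python3 -c "
from h import *
s=arm.get_state();print(s['moment'],s['force'],s['q'].round(2))"
```

```text
[ 0.98886585 -0.52024412  0.05016567] [0.96016398 2.41409209 0.16150711] [ 0.11  0.34 -0.39 -0.   -0.83  0.07]
```

Call:
step_arm:
  rows:
    - [0, 0, 0, -0.05, 0]
    - [0, 0, 0, -0.1, 0]
    - [0, 0, 0, -0.13, 0]
    - [0, 0, 0, -0.16, 0]
    - [0, 0, 0, -0.18, 0]
    - [0, 0, 0, -0.18, 0]

```text
t: 14.55
eef_pos: [0.5639, -0.133, 0.0747]
ee_rot: [-3.139, 0.0, -1.577]
force: [5.2, 3.2, -1.0]
width: 0.0088
gripper_force: 30.0
```

```bash
python3 -c "
from h import *
s=arm.get_state();print(s['moment'],s['force'],s['q'].round(2))"
```

```text
[ 1.40253067 -1.78644215  0.05340342] [ 5.15563699  3.18662369 -0.99566686] [ 0.11  0.34 -0.39 -0.   -0.83 -0.11]
```

Call:
step_arm:
  rows:
    - [0, 0, 0, -0.04, 0]
    - [0, 0, 0, -0.08, 0]
    - [0, 0, 0, -0.08, 0]

```text
t: 14.85
eef_pos: [0.5641, -0.133, 0.0748]
ee_rot: [-3.139, 0.0, -1.657]
force: [4.0, 3.4, -1.2]
width: 0.0092
gripper_force: 30.0
```

```bash
python3 -c "
from h import *
s=arm.get_state();print(s['moment'],s['force'],s['q'].round(2))"
```

```text
[ 1.23392477 -1.88895583  0.21251381] [ 3.99264097  3.36658785 -1.23896041] [ 0.11  0.34 -0.39  0.   -0.83 -0.19]
```

Call:
step_arm:
  rows:
    - [0.0005, 0.0005, -0.0005, 0.02, 0]
    - [0.0005, 0.0005, -0.001, 0.04, 0]
    - [0.0005, 0.0005, -0.001, 0.04, 0]

```text
t: 15.15
eef_pos: [0.5641, -0.133, 0.0746]
ee_rot: [-3.14, -0.0, -1.614]
force: [1.4, 2.9, 6.2]
width: 0.0086
gripper_force: 30.0
```

Call:
step_arm:
  rows:
    - [0, 0, 0, 0, 0.012]
    - [0, 0, 0, 0, 0.02]
    - [0, 0, 0, 0, 0.035]
    - [0, 0, 0, 0, 0.04]
    - [0, 0, 0, 0, 0.04]
    - [0, 0, 0.02, 0, 0.04]
    - [0, 0, 0.05, 0, 0.04]
    - [0, 0, 0.09, 0, 0.04]
    - [-0.03, 0.03, 0.13, 0, 0.04]
    - [-0.06, 0.07, 0.15, 0, 0.04]
    - [-0.08, 0.11, 0.15, 0, 0.04]
    - [-0.1, 0.15, 0.15, 0, 0.04]
    - [-0.1, 0.19, 0.15, 0, 0.04]
    - [-0.1, 0.23, 0.15, 0, 0.04]
    - [-0.1, 0.27, 0.15, 0, 0.04]
    - [-0.1, 0.31, 0.15, 0, 0.04]
    - [-0.1, 0.35, 0.15, 0, 0.04]
    - [-0.1, 0.35, 0.15, 0, 0.04]

```text
t: 16.95
eef_pos: [0.4631, 0.2207, 0.223]
ee_rot: [3.141, -0.0, -1.613]
force: [-0.9, 0.6, -0.6]
width: 0.0398
gripper_force: 0.0
```

```bash
python3 - <<'E'
from h import *
f=grab('top');g=grab('scene')
a=cv2.resize(f['color'][200:280,260:410],None,fx=4,fy=4,interpolation=2); b=cv2.resize(g['color'][220:310,220:340],None,fx=3,fy=3,interpolation=2)
o=np.zeros((600,620,3),np.uint8);o[:320,:600]=a;o[325:595,:360]=b;cv2.imwrite('pics/end.png',o)
E
```

```text
(no output)
```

View pics/end.png

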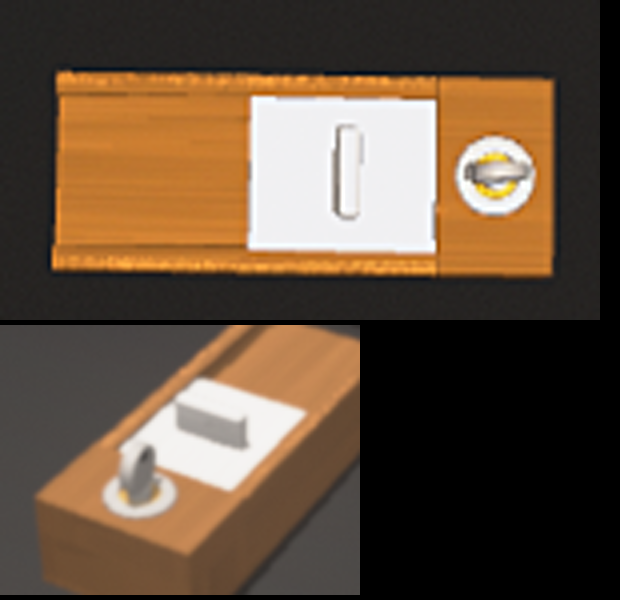

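The key stands upright in the ring at (497,173), seated and turned about a quarter turn. The lid is shut.

```bash
python3 -c "
from station import arm
print(arm.job_done())"
```

```text
the job is handed in; nothing more can be done
None
```

I slid the lid shut, pushed the key fully into the lock, turned it clockwise until it stopped, and handed the job in at about 17 s; no verdict came back, and I did not re-measure the jar, bottle or stapler afterwards, though the arm kept clear of them.

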